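Unpin the loaded sample carrier and move it to the tray

TASK

Two sample carriers are pinned in their docks. At the dock whose carrier holds the capped sample tubes, pull the sprung plunger's knob up and give it about a quarter turn so that it stays latched open, then slide that carrier out of its dock and set it down flat inside the open tray. Leave the empty carrier pinned in its dock.

Things in the scene. Friction and masses are not known exactly. Their poses are not given: they have to be found in the camera images.
- loaded_knob (a point): Grip point on the plunger that pins the loaded carrier: in a black upright wing knob 44 mm long (x), 14 thick (y), 28 tall, top 12 mm above the point, underside 16 below, on a thin stem; point 82 mm above the worktop while down. A steel collar 26 mm across ends 28 mm below it. At the start the wing lies along the dock (within 5 degrees), the way the carrier slides. z is up.
- loaded_lift (a joint): How far that plunger is up, m: 0 down (pinned), 0.018 upper stop. A spring pulls it down with 5 N at 0, 9 N at the stop. A cross lug on its stem lies in the collar's slot, so the knob turns only when raised over 12 mm: pull about 15 mm, turn, let down; it then rests latched at about 0.012 with the pin clear of the carrier.
- loaded_turn (a joint): Turn of that knob about the vertical, rad: 0 with the wing along the dock, positive anticlockwise seen from above, stops at -1.75 and 1.75. Either way will do; it latches securely from about 0.8 rad (a quarter turn is meant), turns lightly and stays where it is left.
- loaded_dock: Aluminium dock of the loaded carrier, fixed, base 150 x 100 x 10 mm, origin under its middle on the worktop, x to its back. The plunger stands on a bridge (to 36 mm high) at its back, 53 mm behind the origin; the carrier's tongue lies under the bridge, held by the plunger's 8 mm pin. The front is open: the carrier slides out along -x between 8 mm high side fences, with 5 mm of play.
- loaded_carrier_grip (a point): Grip point on the loaded carrier (grey, six white-capped tubes): in an upright plate 12 mm thick (x), 30 wide (y), top 14 mm above the point, carrier underside 52 below. x points to the plunger, z up. Block 80 x 68 x 22 mm from 30 in front to 50 behind the point, tube tops 16 below it at y 25 and -25, tongue to 82 mm behind. Lift once slid out level over 30 mm (50 is safe). About 0.25 kg.
- tray_floor (a point): Middle of the floor of an open light-grey card tray, fixed; floor 2 mm above the worktop, inside 156 mm along x by 132 along y. Walls: sides 32 mm high, +x wall 50, -x wall 17 (31 at the corners). The carrier, 112 mm long, goes in with its long axis roughly along the tray's x, either way round, its middle (26 mm behind its grip point) over the tray's middle.
- empty_carrier_grip (a point): The same grip point on the other carrier, which is alike but holds no tubes (six dark empty wells). It stays pinned in its own dock.
- empty_lift (a joint): How far the empty carrier's plunger is raised, m: 0 is down (pinned). To be left down.

How it is judged:
On the way, in this order (a step that is already met when the one before it is completed fails the run):
1. the loaded carrier's plunger is pulled up and turned so that its lug stands on the collar (value of joint loaded_lift above 0.009 m and (value of joint loaded_turn above 0.5 rad or value of joint loaded_turn below -0.5 rad)), for 0.3 s.
2. the loaded carrier is out of its dock (horizontal distance between loaded_carrier_grip and loaded_knob above 0.11 m), for 0.1 s.
At the end, for the whole second after the job is handed in: The loaded carrier stands flat on the tray floor (within 7 degrees and 6 mm in height, grip point within 65 mm of the tray middle); its plunger is still latched (up over 9 mm, turned over 0.5 rad); the empty carrier is within 12 mm of its start with its plunger up less than 4 mm (all of step 1 and horizontal distance between loaded_carrier_grip and tray_floor below 0.065 m and z of loaded_carrier_grip in the frame of tray_floor between 0.046 and 0.058 m and angle between loaded_carrier_grip's own z axis and vertical below 0.12 rad and value of joint empty_lift below 0.004 m and distance of empty_carrier_grip from where it was at the start of the episode below 0.012 m); the robot touches nothing.
It fails at once if the empty carrier's plunger is pulled open (value of joint empty_lift above 0.009 m).
It fails at once if the empty carrier is moved from its place (distance of empty_carrier_grip from where it was at the start of the episode above 0.025 m).
It fails at once if the loaded carrier is tipped over (angle between loaded_carrier_grip's own z axis and vertical above 0.7 rad).
It also fails if it takes over 56 s, if anything falls off the work surface, if the arm or the gripper's body presses on something with over 40 N, if the wrist force passes 120 N, or if a joint passes its speed limit or range.

ROBOT

A 6-joint arm with a two-finger parallel gripper is mounted at the origin on a cart in front of the work surface, level with it; the furniture and walls round the work are solid. World frame = base frame: x ahead of the robot, y to its left, z up, the work surface at z = 0. Lengths are in m, angles in rad, forces in N, time in s.
With the tool pointing down it reaches from about 0.35 to 1 m from the base axis. Payload 7.1 kg.
Tool frame: the origin (TCP) lies midway between the tips of the shut fingers; the grasp point (between the pads) lies 19 mm behind it; z points along the fingers, x is the direction in which the jaws open and shut, and the axes are right-handed (so a half turn about z gives the same grasp; the last joint's range is limited). The gripper opens to 85 mm and grips with 20 to 120 N. Pads are 22 mm wide; open, the fingers measure 114 mm over their backs; the gripper's body (76 mm by 85 mm) begins 54 mm behind the grasp point. The pads swing forward as they close: fully open they stand 13 mm farther back than shut.
Start: joints at [-1.346, 0.423, 1.63, -0, 1.089, -0.019], TCP at [0.151, -0.606, 0.231] pointing down, gripper open.
Joint ranges: [-3, 3], [-0.9, 2.11], [0.09, 2.58], [-1.31, 4.45], [0.11, 2.69], [-2.54, 2.54]. Speed limits (rad/s): [2.39, 2.39, 3.01, 3.14, 3.14, 3.14].

INTERFACE

Orientations are given as a unit quaternion [x, y, z, w].
In Python, from cell import manip gives the robot as it stands. The module is installed in compiled form; this text tells all that it offers.
- The arm moves only by the tool servo_tool, never from a script. Its argument "steps" is a list of rows, each an object of numbers: "fingers": the finger opening in mm, from 0 to 85.4; "tx", "ty", "tz": the shift along the tool's x, y, z in mm; "turn": the turn about the tool's z in rad. In form: [{"fingers": .., "tx": .., "ty": .., "tz": .., "turn": ..}, ...]. A call has 1 to 12 rows; each row shifts and turns the commanded pose from where the row before left it, along the tool's axes as they then stand; what a row does not reach is not made up. A row lasts 1/12 s, in which the tool goes at most 41.7 mm and 7.16 degrees, less where a joint would pass 70% of its speed; a pose out of reach is approached as far as the arm can. A call with a gripper value outside its range is refused whole. The fingers move at their own pace and stop on an object; "newtons" is the grip in N (left out, the last holds). Time passes only in rows, so rows that do not move let the fingers close. It gives the time, the measured TCP pose, the force and the opening at its end, in the units of the state.
- manip.read_state(): the state, without advancing time (a new reading comes with each control period).
- manip.get_image(name): name is "scene" or "top"; returns a dict with "color" (400x640x3 uint8, blue, green, red), "fx", "fy", "cx", "cy" (pixels), "k1" (the pictures are not rectified: a ray, as slopes to the right and down, at radius r is drawn at 1 + k1 r^2 times it, then the intrinsics apply), "rvec" (rotation vector, rad) and "tvec" (3), from world to camera coordinates, as OpenCV has them. Camera axes: x right, y down, z forward; pixel columns grow to the right and rows downward; lengths in m; the calibration is good to about 2 mm. A picture is of the moment at which its call begins. There is no depth.
- manip.finish_job(): hands the job in, once; it reports no verdict.
The state is a dict: "t": time; "joint_pos": joint angles; "dq": joint speeds; "joint_torque": joint torques, N m; "eef_pos": TCP position; "ee_rot": TCP orientation; "force": force on the tool from outside, world axes, zero at the start; "wrist_torque": the same for the moment, N m; "grip_width": opening from 0.0 (shut) to 1.0 (fully open).
Only numpy, scipy, OpenCV 4.12 (cv2) and the standard library are available. Lean on these libraries where they do the work, as an engineer would, in place of code of your own. Each camera call takes 0.05 s, during which the arm holds its last target.

## Working session

There is one attempt and no reset: what is moved stays moved. The work goes in short steps, Python scripts to look and compute and a tool call to move; the robot and the scene stay as the last step left them, time stands still between calls to the robot, and variables do not carry over. Pictures are saved under pics/ and viewed, and the job is handed in when it is done.

Besides the shell and the picture viewer there is one more tool, called by a JSON object that holds its "name" and its "arguments". servo_tool: Moves the arm, as the interface text tells. Its arguments: {"type":"object","properties":{"steps":{"type":"array"},"newtons":{"type":"number"}},"required":["steps"]}

```bash
mkdir -p pics; cat > h.py <<'E'
import numpy as np, cv2
from cell import manip
def grab(n,f=None):
    d=manip.get_image(n)
    if f: cv2.imwrite('pics/'+f,d['color'])
    return d
def ray(d,u,v):
    x=(u-d['cx'])/d['fx'];y=(v-d['cy'])/d['fy']
    rd=np.hypot(x,y);r=rd
    for _ in range(20): r=rd/(1+d['k1']*r*r)
    s=r/rd if rd>0 else 1
    R,_=cv2.Rodrigues(np.array(d['rvec'],float));t=np.array(d['tvec'],float).ravel()
    return -R.T@t, R.T@np.array([x*s,y*s,1])
def onz(d,u,v,z):
    o,r=ray(d,u,v);return o+r*(z-o[2])/r[2]
def proj(d,p):
    R,_=cv2.Rodrigues(np.array(d['rvec'],float));c=R@np.array(p)+np.array(d['tvec'],float).ravel()
    x,y=c[:2]/c[2];k=1+d['k1']*(x*x+y*y);return np.array([x*k*d['fx']+d['cx'],y*k*d['fy']+d['cy']])
E
python3 - <<'E'
from h import *
for n in('scene','top'):
    d=grab(n,n+'0.png');print(n,ray(d,320,200),d['fx'],d['k1'])
s=manip.read_state();print(s['t'],s['eef_pos'],s['ee_rot'],s['grip_width'])
E
```

```text
scene (array([0.12475542, 0.67322418, 0.75242923]), array([ 0.36517379, -0.64820078, -0.66822335])) 393.27701091357454 -0.08038641888658031
top (array([0.39996823, 0.01523253, 1.23496448]), array([ 0.05527266,  0.00144413, -0.99872912])) 406.4426257355601 -0.07639618235955419
0.1 [ 0.15076971 -0.60601174  0.23059815] [ 7.87829247e-01 -6.15893301e-01 -5.60944112e-04 -4.53682600e-04] 0.9983874914863816
```

View pics/scene0.png

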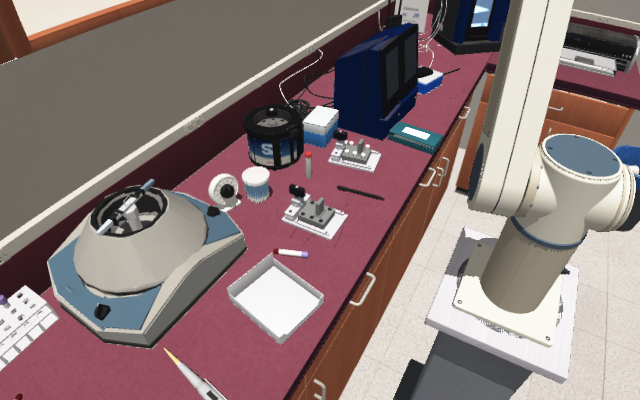

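View pics/top0.png

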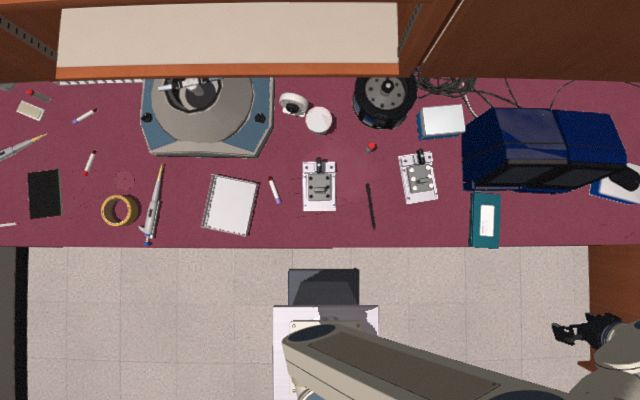

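The top view shows two docks. The right one, near (420,178), has white caps and so is the loaded one; the left one, near (320,186), has dark wells. The tray is near (230,205). I'll zoom in next.

```bash
python3 - <<'E'
from h import *
t=cv2.imread('pics/top0.png');s=cv2.imread('pics/scene0.png')
cv2.imwrite('pics/z1.png',cv2.resize(t[140:215,385:455],None,fx=8,fy=8,interpolation=cv2.INTER_CUBIC))
cv2.imwrite('pics/z2.png',cv2.resize(s[120:180,320:390],None,fx=9,fy=9,interpolation=cv2.INTER_CUBIC))
cv2.imwrite('pics/z3.png',cv2.resize(t[165:245,195:265],None,fx=7,fy=7,interpolation=cv2.INTER_CUBIC))
E
```

```text
(no output)
```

View pics/z1.png

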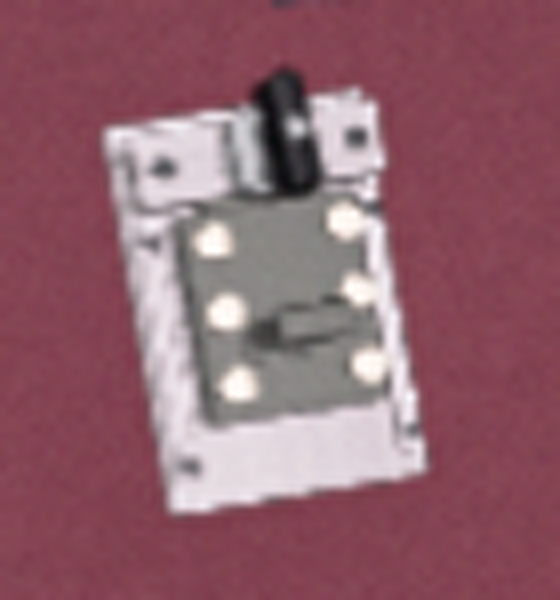

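View pics/z2.png

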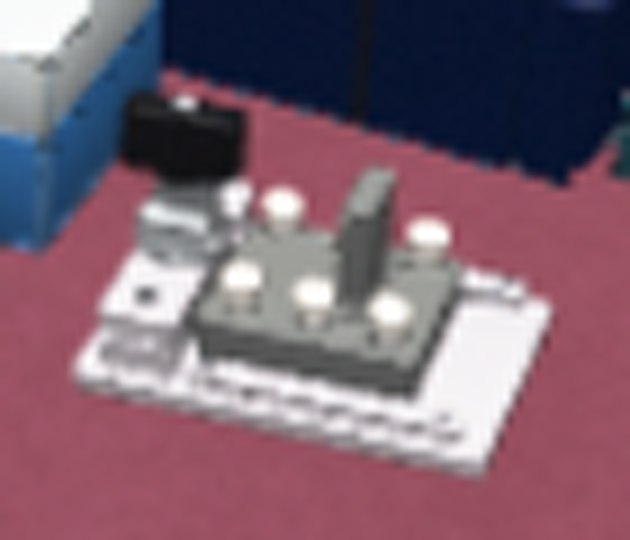

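View pics/z3.png

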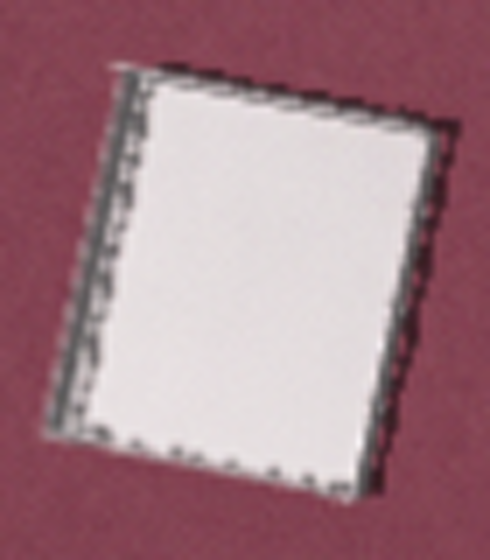

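The loaded dock's base corners in the z1 zoom are about (105,128), (372,88), (425,470) and (172,515). The knob top is at about (285,130) and the plate top at about (315,322). Tray floor corners in z3 are about (150,80), (435,130), (360,485) and (85,430).

```bash
python3 - <<'E'
from h import *
t=grab('top');s=grab('scene')
def pt(x,y,x0,y0,f): return (x+.5)/f-.5+x0,(y+.5)/f-.5+y0
c=[onz(t,*pt(x,y,385,140,8),.01)[:2] for x,y in[(105,128),(372,88),(425,470),(172,515)]]
c=np.array(c);print('base corners',c,'mid',c.mean(0))
ax=(c[0]+c[1]-c[2]-c[3])/2;lat=(c[0]+c[3]-c[1]-c[2])/2
print('len',np.linalg.norm(ax),np.linalg.norm(lat),'yaw',np.degrees(np.arctan2(ax[1],ax[0])),np.degrees(np.arctan2(-lat[0],lat[1])))
# caps
hsv=cv2.cvtColor(t['color'],cv2.COLOR_BGR2HSV)
for nm,d,box in(('top',t,(400,155,440,200)),('scene',s,(335,135,375,165))):
    x0,y0,x1,y1=box
    m=d['color'].min(2)[y0:y1,x0:x1]
    n=cv2.connectedComponentsWithStats((m>205).astype(np.uint8))
    for i in range(1,n[0]):
        a=n[2][i][4]
        if 3<a<80:
            p=n[3][i]+[x0,y0];print(nm,a,p,onz(d,*p,.045)[:2])
    # black knob
    
for nm,d,box in(('top',t,(412,145,428,168)),('scene',s,(330,125,350,145))):
    x0,y0,x1,y1=box
    m=(d['color'].max(2)[y0:y1,x0:x1]<60).astype(np.uint8)
    n=cv2.connectedComponentsWithStats(m)
    for i in range(1,n[0]):
        if n[2][i][4]>8: print(nm,'black',n[2][i],n[3][i]+[x0,y0],onz(d,*(n[3][i]+[x0,y0]),.082))
c=np.array([onz(t,*pt(x,y,195,165,7),.002)[:2] for x,y in[(150,80),(435,130),(360,485),(85,430)]])
print('tray',c,c.mean(0));print(np.linalg.norm(c-np.roll(c,-1,0),axis=1))
ax=(c[0]+c[1]-c[2]-c[3])/2;print(np.degrees(np.arctan2(ax[1],ax[0])))
x=(325,165,388,225)
sc=s['color'];cv2.imwrite('pics/z4.png',cv2.resize(sc[250:345,220:330],None,fx=7,fy=6.3,interpolation=cv2.INTER_CUBIC))
E
```

```text
base corners [[ 0.60287356 -0.2208525 ]
 [ 0.61843434 -0.32444101]
 [ 0.47151665 -0.341054  ]
 [ 0.45484108 -0.2436336 ]] mid [ 0.53691641 -0.28249528]
len 0.14878465591546844 0.10178870861134114 yaw 7.607507917957287 9.111098035976605
top 69 [407.24637681 159.47826087] [ 0.58532103 -0.24244594]
top 18 [427.83333333 158.38888889] [ 0.58859949 -0.30434166]
top 4 [430.75 163.25] [ 0.57399892 -0.31273494]
top 5 [403.8 167.4] [ 0.56161949 -0.23163455]
top 11 [411.09090909 169.63636364] [ 0.55491619 -0.25327244]
top 14 [412.71428571 178.5       ] [ 0.52848988 -0.2575417 ]
top 12 [414.25       187.66666667] [ 0.50125482 -0.26153685]
scene 7 [345.71428571 141.85714286] [ 0.57776813 -0.29900493]
scene 8 [350.875 142.125] [ 0.56259944 -0.30595879]
scene 6 [338.5        143.66666667] [ 0.59317378 -0.27806511]
scene 7 [367.28571429 145.57142857] [ 0.50834271 -0.31447129]
scene 34 [337.61764706 151.82352941] [ 0.57453233 -0.23625422]
scene 10 [346.5 150.2] [ 0.55441795 -0.25804312]
scene 4 [372.75 150.75] [ 0.48147    -0.29665369]
scene 11 [354.36363636 152.09090909] [ 0.52846408 -0.26108034]
scene 10 [362.8 154. ] [ 0.50122446 -0.26490451]
scene 68 [371.23529412 159.73529412] [ 0.46615163 -0.25031552]
scene 19 [340.10526316 162.21052632] [ 0.54276099 -0.19166366]
scene 25 [352.  162.6] [ 0.51068846 -0.20779645]
top black [ 5  5  8 15 53] [420.18867925 158.16981132] [ 0.58336358 -0.27213367  0.082     ]
top black [8 4 3 5 9] [421.33333333 150.77777778] [ 0.60492598 -0.276023    0.082     ]
scene black [ 8  0 12  6 46] [344.39130435 126.56521739] [ 0.59784535 -0.3257432   0.082     ]
scene black [  3   5  14  11 110] [339.72727273 135.25454545] [ 0.58711416 -0.27210746  0.082     ]
tray [[0.5427594  0.3353878 ]
 [0.52029937 0.20991638]
 [0.36630645 0.2412587 ]
 [0.39010479 0.36150574]] [0.4548675  0.28701715]
[0.1274658  0.15715013 0.12257941 0.15487278]
-10.61313090174179
```

View pics/z4.png

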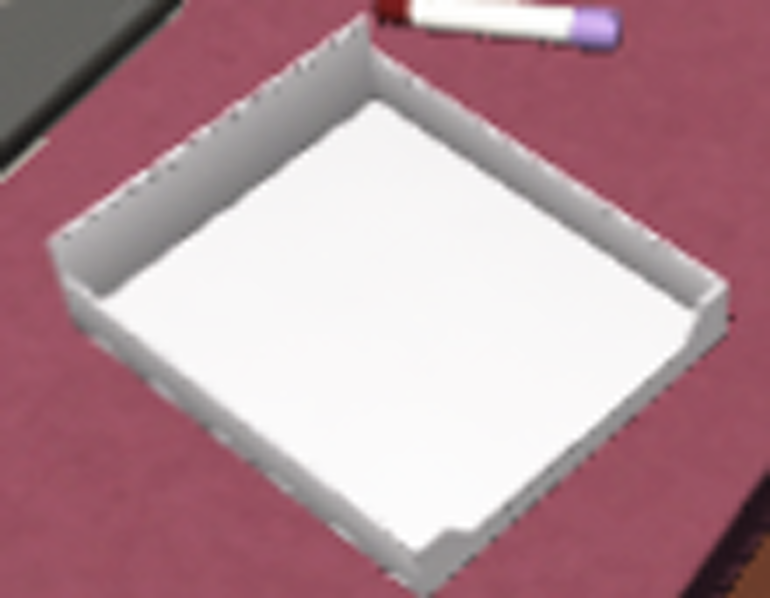

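The tray's high (+x) wall is on the far side, so its yaw is about −10.6°. The loaded dock's yaw is about 8°. Next I'll measure the plate and the wing directly.

```bash
cat >> h.py <<'E'
def tool(dx,dy,a):  # a deg: yaw of tool x, tool down -> mm
    a=np.radians(a);return np.round([1e3*(dx*np.cos(a)+dy*np.sin(a)),1e3*(dx*np.sin(a)-dy*np.cos(a))],1)
def yaw(s=None):
    s=s or manip.read_state();q=s['ee_rot'];return np.degrees(2*np.arctan2(q[1],q[0]))
def go(x,y,a=None):
    s=manip.read_state();a=a if a is not None else yaw(s);p=s['eef_pos'];print('t',s['t'],'pos',np.round(p,4),'yaw',round(yaw(s),2),'F',np.round(s['force'],1),'w',round(s['grip_width'],3),'q',np.round(s['joint_pos'],2),'-> tx,ty',tool(x-p[0],y-p[1],a))
def tri(d1,p1,d2,p2):
    o1,r1=ray(d1,*p1);o2,r2=ray(d2,*p2)
    k=np.linalg.lstsq(np.c_[r1,-r2],o2-o1,rcond=None)[0]
    A=o1+k[0]*r1;B=o2+k[1]*r2;return (A+B)/2,np.linalg.norm(A-B)
E
python3 - <<'E'
from h import *
t=grab('top');s=grab('scene')
z1=lambda x,y:((x+.5)/8-.5+385,(y+.5)/8-.5+140)
z2=lambda x,y:((x+.5)/9-.5+320,(y+.5)/9-.5+120)
print('knob top tri',tri(t,z1(283,130),s,z2(185,100)))
print('top only',onz(t,*z1(283,128),.094))
print('plate top tri',tri(t,z1(314,318),s,z2(372,176)), onz(t,*z1(314,318),.076),onz(s,*z2(372,176),.076))
print(tri(t,(411.09,169.64),s,(346.5,150.2)),tri(t,(412.71,178.5),s,(354.36,152.09)),tri(t,(414.25,187.67),s,(362.8,154)))
# wing ends
a=onz(t,*z1(275,75),.094);b=onz(t,*z1(300,180),.094);print(a,b,np.linalg.norm(a-b),np.degrees(np.arctan2(*(a-b)[1::-1])))
print(tool(.2,.256,-76),tool(.2375,.077,-76)); go(.35,-.35); go(.5875,-.273)
E
```

```text
knob top tri (array([ 0.58560654, -0.26715327,  0.10207079]), np.float64(0.002856397848919298))
top only [ 0.58897065 -0.26860859  0.094     ]
plate top tri (array([ 0.52026189, -0.28115813,  0.08451613]), np.float64(0.0033719492475638734)) [ 0.52272239 -0.28270426  0.076     ] [ 0.52372649 -0.29397844  0.076     ]
(array([ 0.55335757, -0.2529314 ,  0.04855819]), np.float64(0.0023587159639931353)) (array([ 0.52754714, -0.25716691,  0.0477626 ]), np.float64(0.0013982396343142133)) (array([ 0.50042357, -0.26117248,  0.04762377]), np.float64(0.0012933620600867406))
[ 0.60810793 -0.26621232  0.094     ] [ 0.57024985 -0.27425946  0.094     ] 0.03870388504112888 12.000229999527956
[-200. -256.] [ -17.3 -249.1]
t 0.3 pos [ 0.1509 -0.6063  0.231 ] yaw -76.03 F [ 0.4 -0.1 -0. ] w 1.001 q [-1.35  0.42  1.63  0.    1.09 -0.02] -> tx,ty [-200.7 -255.1]
t 0.3 pos [ 0.1509 -0.6063  0.231 ] yaw -76.03 F [ 0.4 -0.1 -0. ] w 1.001 q [-1.35  0.42  1.63  0.    1.09 -0.02] -> tx,ty [-218.1 -504.2]
```

{"name": "servo_tool", "arguments": {"steps": [{"tx": -20,"ty": -25.5},{"tx": -20,"ty": -25.5},{"tx": -20,"ty": -25.5},{"tx": -20,"ty": -25.5},{"tx": -20,"ty": -25.5},{"tx": -20,"ty": -25.5},{"tx": -20,"ty": -25.5},{"tx": -20,"ty": -25.5},{"tx": -20,"ty": -25.5},{"tx": -20,"ty": -25.5},{"tx": 0,"ty": 0}]}}

```text
$.steps[0]: bad value
```

{"name": "servo_tool", "arguments": {"steps": [{"tx": -2,"ty": -25,"turn": 0.05},{"tx": -2,"ty": -25,"turn": 0.05},{"tx": -2,"ty": -25},{"tx": -2,"ty": -25},{"tx": -2,"ty": -25},{"tx": -2,"ty": -25},{"tx": -2,"ty": -25},{"tx": -2,"ty": -25},{"tx": -2,"ty": -25},{"tx": 0,"ty": 0},{"tx": 0}]}}

```text
$.steps[0]: bad value
```

```bash
python3 - <<'E'
from h import *
go(.588,-.2715)
t=grab('top','t1.png');s=grab('scene','s1.png')
E
```

```text
t 0.3 pos [ 0.1509 -0.6063  0.231 ] yaw -76.03 F [ 0.4 -0.1 -0. ] w 1.001 q [-1.35  0.42  1.63  0.    1.09 -0.02] -> tx,ty [-219.4 -505. ]
```

View pics/s1.png

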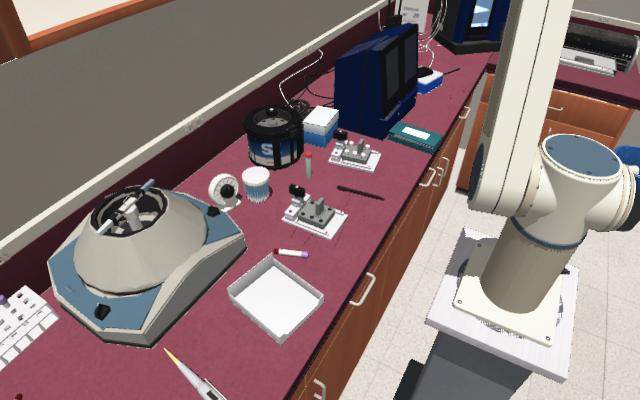

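Both calls were refused with nothing moved. Rows seem to need all five fields.

{"name": "servo_tool", "arguments": {"steps": [{"fingers": 85,"tx": -20,"ty": -25.5,"tz": 0,"turn": 0},{"fingers": 85,"tx": -20,"ty": -25.5,"tz": 0,"turn": 0},{"fingers": 85,"tx": -20,"ty": -25.5,"tz": 0,"turn": 0},{"fingers": 85,"tx": -20,"ty": -25.5,"tz": 0,"turn": 0},{"fingers": 85,"tx": -20,"ty": -25.5,"tz": 0,"turn": 0},{"fingers": 85,"tx": -20,"ty": -25.5,"tz": 0,"turn": 0},{"fingers": 85,"tx": -20,"ty": -25.5,"tz": 0,"turn": 0},{"fingers": 85,"tx": -20,"ty": -25.5,"tz": 0,"turn": 0},{"fingers": 85,"tx": -20,"ty": -25.5,"tz": 0,"turn": 0},{"fingers": 85,"tx": -20,"ty": -25.5,"tz": 0,"turn": 0}]}}

```text
t: 1.23
eef_pos: [0.3508, -0.3496, 0.2315]
ee_rot: [0.788, -0.616, 0.0, 0.0]
force: [1.5, -0.2, -0.0]
grip_width: 0.996
```

{"name": "servo_tool", "arguments": {"steps": [{"fingers": 85,"tx": -2,"ty": -27.5,"tz": 0,"turn": 0},{"fingers": 85,"tx": -2,"ty": -27.5,"tz": 0,"turn": 0},{"fingers": 85,"tx": -2,"ty": -27.5,"tz": 0,"turn": 0},{"fingers": 85,"tx": -2,"ty": -27.5,"tz": 0,"turn": 0},{"fingers": 85,"tx": -2,"ty": -27.5,"tz": 0,"turn": 0},{"fingers": 85,"tx": -2,"ty": -27.5,"tz": 0,"turn": 0},{"fingers": 85,"tx": -2,"ty": -27.5,"tz": 0,"turn": 0},{"fingers": 85,"tx": -2,"ty": -27.5,"tz": 0,"turn": 0},{"fingers": 85,"tx": -2,"ty": -27.5,"tz": 0,"turn": 0.05},{"fingers": 85,"tx": 0,"ty": 0,"tz": 0,"turn": 0.05},{"fingers": 85,"tx": 0,"ty": 0,"tz": 30,"turn": 0}]}}

```text
t: 2.15
eef_pos: [0.591, -0.2745, 0.2065]
ee_rot: [0.756, -0.655, 0.005, -0.001]
force: [0.9, -0.2, 1.0]
grip_width: 0.996
```

```bash
python3 - <<'E'
from h import *
go(.588,-.2715)
t=grab('top','t1.png');s=grab('scene','s1.png')
cv2.imwrite('pics/s1z.png',cv2.resize(s['color'][80:200,280:420],None,fx=5,fy=5))
E
```

```text
t 2.15 pos [ 0.591  -0.2745  0.2065] yaw -81.79 F [ 0.9 -0.2  1. ] w 0.996 q [-0.45  0.48  1.59  0.    1.05  0.97] -> tx,ty [-3.4  2.5]
```

View pics/s1z.png

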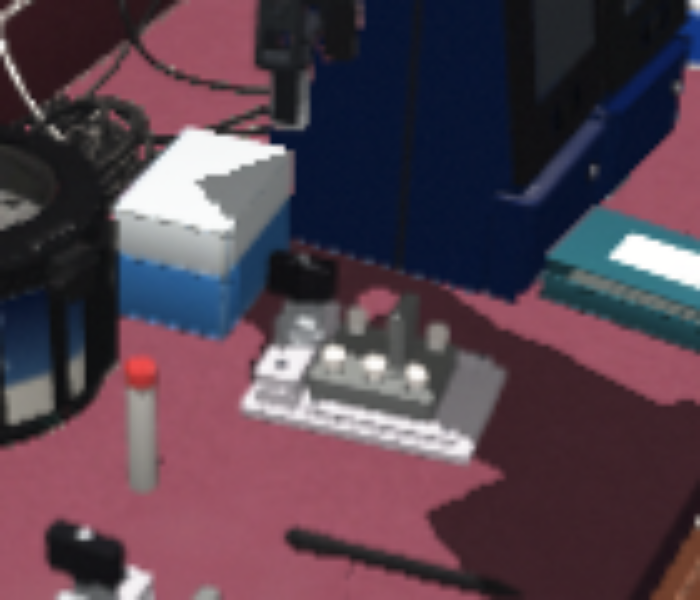

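The zoomed scene shows the open fingers above the knob at (300,275). The blue box's nearest bottom corner is at (228,335), so I'll check clearance to it.

```bash
python3 - <<'E'
from h import *
t=grab('top');s=grab('scene')
z=lambda x,y:((x+.5)/5-.5+280,(y+.5)/5-.5+80)
for p in[(225,337),(120,308),(290,260)]: print(onz(s,*z(*p),0))
for h in(.06,.08,.1): print(h,onz(s,*z(234,238),h),onz(t,418,107,h),onz(t,465,104,h),onz(t,422,138,h),onz(t,465,134,h))
E
```

```text
[ 0.65440158 -0.29733172  0.        ]
[ 0.7342847  -0.29229802  0.        ]
[ 0.66127669 -0.40528284  0.        ]
0.06 [ 0.66354794 -0.32493361  0.06      ] [ 0.7407081  -0.27527439  0.06      ] [ 0.75104428 -0.41808452  0.06      ] [ 0.64701777 -0.28458855  0.06      ] [ 0.65957554 -0.41435815  0.06      ]
0.08 [ 0.64798556 -0.296103    0.08      ] [ 0.7349081  -0.27032944  0.08      ] [ 0.74506834 -0.41070869  0.08      ] [ 0.64281255 -0.27948506  0.08      ] [ 0.65515656 -0.40704575  0.08      ]
0.1 [ 0.63242317 -0.26727239  0.1       ] [ 0.72910809 -0.2653845   0.1       ] [ 0.73909239 -0.40333286  0.1       ] [ 0.63860732 -0.27438157  0.1       ] [ 0.65073758 -0.39973334  0.1       ]
```

{"name": "servo_tool", "arguments": {"steps": [{"fingers": 70,"tx": -3,"ty": 2.5,"tz": 20,"turn": 0},{"fingers": 70,"tx": 0,"ty": 0,"tz": 20,"turn": 0},{"fingers": 70,"tx": 0,"ty": 0,"tz": 20,"turn": 0},{"fingers": 70,"tx": 0,"ty": 0,"tz": 15,"turn": 0},{"fingers": 70,"tx": 0,"ty": 0,"tz": 15,"turn": 0},{"fingers": 70,"tx": 0,"ty": 0,"tz": 10,"turn": 0},{"fingers": 70,"tx": 0,"ty": 0,"tz": 0,"turn": 0}]}}

```text
t: 2.93
eef_pos: [0.5821, -0.2709, 0.1003]
ee_rot: [0.756, -0.655, -0.001, 0.0]
force: [-0.5, 0.8, -0.1]
grip_width: 0.821
```

```bash
python3 - <<'E'
from h import *
go(.588,-.2715)
t=grab('top');s=grab('scene')
a=cv2.resize(s['color'][90:170,310:390],None,fx=5,fy=5);b=cv2.resize(t['color'][120:200,380:460],None,fx=5,fy=5)
cv2.imwrite('pics/c2.png',np.hstack([a,b]))
E
```

```text
t 2.9333 pos [ 0.5821 -0.2709  0.1003] yaw -81.78 F [-0.5  0.8 -0.1] w 0.821 q [-0.45  0.61  1.66  0.    0.87  0.97] -> tx,ty [ 1.4 -5.7]
```

View pics/c2.png

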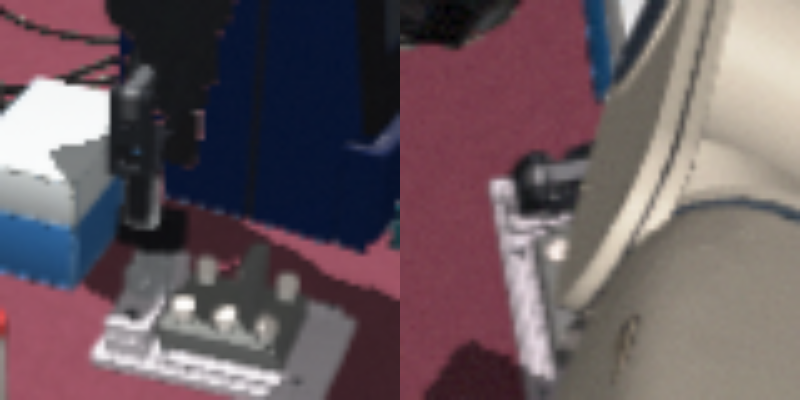

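The scene view shows the near finger at about (140,200), just above the knob's level at (150,230). The TCP is about 6 mm short in x, so I'll correct that and descend.

{"name": "servo_tool", "arguments": {"steps": [{"fingers": 70,"tx": 1,"ty": -5.5,"tz": 0,"turn": 0},{"fingers": 70,"tx": 0,"ty": 0,"tz": 12,"turn": 0},{"fingers": 70,"tx": 0,"ty": 0,"tz": 13,"turn": 0},{"fingers": 70,"tx": 0,"ty": 0,"tz": 12,"turn": 0},{"fingers": 70,"tx": 0,"ty": 0,"tz": 0,"turn": 0},{"fingers": 70,"tx": 0,"ty": 0,"tz": 0,"turn": 0}]}}

```text
t: 3.53
eef_pos: [0.5875, -0.2707, 0.0626]
ee_rot: [0.756, -0.654, -0.002, 0.0]
force: [0.0, -0.5, -1.0]
grip_width: 0.822
```

```bash
python3 - <<'E'
from h import *
go(.588,-.2715)
t=grab('top');s=grab('scene')
a=cv2.resize(s['color'][90:170,310:390],None,fx=8,fy=7)
cv2.imwrite('pics/c3.png',a)
for y in(-.2715,-.26,-.25):print(proj(s,[.588,y,.082]))
E
```

```text
t 3.5333 pos [ 0.5875 -0.2707  0.0626] yaw -81.76 F [ 0.  -0.5 -1. ] w 0.822 q [-0.45  0.67  1.66  0.    0.81  0.98] -> tx,ty [ 0.9 -0.4]
[339.38731356 135.2690621 ]
[337.69003326 137.00540069]
[336.19664223 138.53339744]
```

View pics/c3.png

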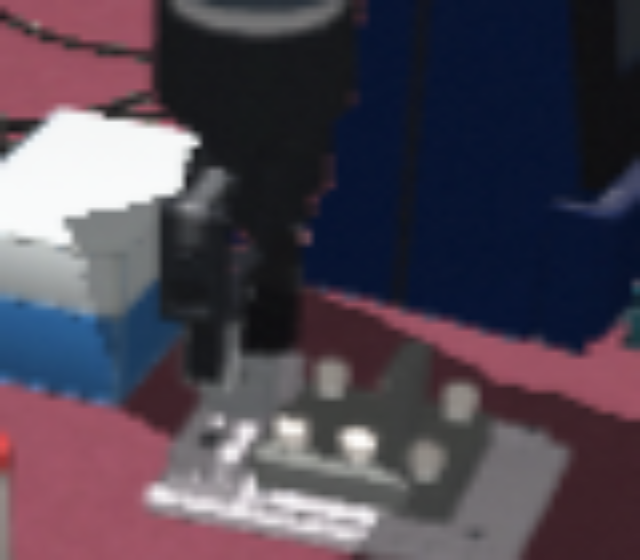

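The fingers straddle the knob. Now I'll close and watch the force.

{"name": "servo_tool", "arguments": {"steps": [{"fingers": 0,"tx": 0,"ty": 0,"tz": 0,"turn": 0},{"fingers": 0,"tx": 0,"ty": 0,"tz": 0,"turn": 0},{"fingers": 0,"tx": 0,"ty": 0,"tz": 0,"turn": 0},{"fingers": 0,"tx": 0,"ty": 0,"tz": 0,"turn": 0},{"fingers": 0,"tx": 0,"ty": 0,"tz": 0,"turn": 0},{"fingers": 0,"tx": 0,"ty": 0,"tz": 0,"turn": 0},{"fingers": 0,"tx": 0,"ty": 0,"tz": 0,"turn": 0},{"fingers": 0,"tx": 0,"ty": 0,"tz": 0,"turn": 0}], "newtons": 50}}

```text
t: 4.3
eef_pos: [0.5892, -0.2739, 0.0652]
ee_rot: [0.756, -0.654, 0.002, 0.001]
force: [-1.1, -10.4, 2.0]
grip_width: 0.157
```

Gripped at 13.4 mm. The arm has been pulled about 3 mm to −y, so I'll re-centre and lift.

{"name": "servo_tool", "arguments": {"steps": [{"fingers": 0,"tx": 3,"ty": 0,"tz": 0,"turn": 0},{"fingers": 0,"tx": 0,"ty": 0,"tz": -4,"turn": 0},{"fingers": 0,"tx": 0,"ty": 0,"tz": -4,"turn": 0},{"fingers": 0,"tx": 0,"ty": 0,"tz": -4,"turn": 0},{"fingers": 0,"tx": 0,"ty": 0,"tz": -4,"turn": 0},{"fingers": 0,"tx": 0,"ty": 0,"tz": 0,"turn": 0},{"fingers": 0,"tx": 0,"ty": 0,"tz": 0,"turn": 0}], "newtons": 60}}

```text
t: 4.88
eef_pos: [0.5891, -0.2748, 0.0801]
ee_rot: [0.756, -0.654, 0.001, 0.0]
force: [0.7, -6.5, -9.2]
grip_width: 0.153
```

```bash
python3 - <<'E'
from h import *
go(.588,-.2745)
t=grab('top');s=grab('scene')
cv2.imwrite('pics/c4.png',cv2.resize(s['color'][90:170,310:390],None,fx=8,fy=7))
E
```

```text
t 4.8833 pos [ 0.5891 -0.2748  0.0801] yaw -81.74 F [ 0.7 -6.5 -9.2] w 0.153 q [-0.45  0.65  1.65 -0.    0.84  0.97] -> tx,ty [-0.5  1. ]
```

View pics/c4.png

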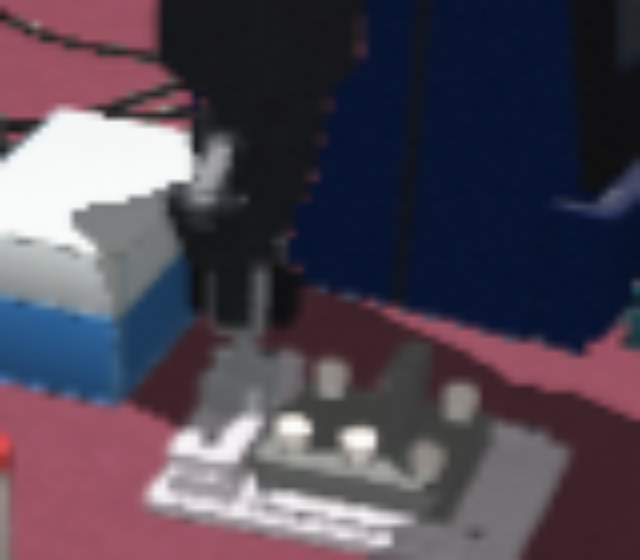

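The knob came up 15 mm with 9 N of spring pull. Turning anticlockwise, which is a negative tool turn.

{"name": "servo_tool", "arguments": {"steps": [{"fingers": 0,"tx": 1,"ty": 0,"tz": 0,"turn": -0.06},{"fingers": 0,"tx": 1,"ty": 0,"tz": 0,"turn": -0.1},{"fingers": 0,"tx": 0,"ty": 0,"tz": 0,"turn": -0.1},{"fingers": 0,"tx": 0,"ty": 0,"tz": 0,"turn": -0.1},{"fingers": 0,"tx": 0,"ty": 0,"tz": 0,"turn": -0.1},{"fingers": 0,"tx": 0,"ty": 0,"tz": 0,"turn": -0.1}]}}

```text
t: 5.48
eef_pos: [0.5892, -0.2759, 0.0796]
ee_rot: [0.909, -0.418, -0.0, 0.0]
force: [2.3, -3.6, -9.5]
grip_width: 0.152
```

```bash
python3 - <<'E'
from h import *
go(.588,-.2745);print(manip.read_state()['wrist_torque'])
E
```

```text
t 5.4833 pos [ 0.5892 -0.2759  0.0796] yaw -49.38 F [ 2.3 -3.6 -9.5] w 0.152 q [-0.46  0.65  1.65 -0.    0.84  0.41] -> tx,ty [-1.8  0. ]
[-0.5589152  -0.46894334 -0.0065999 ]
```

{"name": "servo_tool", "arguments": {"steps": [{"fingers": 0,"tx": 0,"ty": 0,"tz": 0,"turn": -0.1},{"fingers": 0,"tx": 0,"ty": 0,"tz": 0,"turn": -0.1},{"fingers": 0,"tx": 0,"ty": 0,"tz": 0,"turn": -0.1},{"fingers": 0,"tx": 0,"ty": 0,"tz": 0,"turn": -0.1},{"fingers": 0,"tx": 0,"ty": 0,"tz": 0,"turn": -0.1},{"fingers": 0,"tx": 0,"ty": 0,"tz": 0,"turn": -0.1},{"fingers": 0,"tx": 0,"ty": 0,"tz": 0,"turn": -0.1},{"fingers": 0,"tx": 0,"ty": 0,"tz": 0,"turn": -0.1},{"fingers": 0,"tx": 0,"ty": 0,"tz": 0,"turn": -0.1},{"fingers": 0,"tx": 0,"ty": 0,"tz": 0,"turn": -0.1},{"fingers": 0,"tx": 0,"ty": 0,"tz": 0,"turn": 0}]}}

```text
t: 6.4
eef_pos: [0.5901, -0.2766, 0.08]
ee_rot: [0.998, 0.069, 0.001, 0.001]
force: [4.5, -5.1, -9.2]
grip_width: 0.156
```

{"name": "servo_tool", "arguments": {"steps": [{"fingers": 0,"tx": 0,"ty": 0,"tz": 2,"turn": 0},{"fingers": 0,"tx": 0,"ty": 0,"tz": 2,"turn": 0},{"fingers": 0,"tx": 0,"ty": 0,"tz": 1,"turn": 0},{"fingers": 0,"tx": 0,"ty": 0,"tz": 0,"turn": 0}]}}

```text
t: 6.73
eef_pos: [0.5903, -0.2766, 0.0771]
ee_rot: [0.998, 0.067, 0.001, 0.001]
force: [0.1, -1.2, 7.0]
grip_width: 0.15
```

```bash
python3 - <<'E'
from h import *
go(.588,-.2745);print(manip.read_state()['wrist_torque'])
E
```

```text
t 6.7333 pos [ 0.5903 -0.2766  0.0771] yaw 7.65 F [ 0.1 -1.2  7. ] w 0.15 q [-0.46  0.65  1.65 -0.    0.84 -0.59] -> tx,ty [-2.  -2.4]
[-0.4552853   0.22079618  0.01860569]
```

The vertical force flipped to +7 N at 12 mm, so the lug is resting on the collar. I'll open partway and rise.

{"name": "servo_tool", "arguments": {"steps": [{"fingers": 40,"tx": 0,"ty": 0,"tz": 0,"turn": 0},{"fingers": 40,"tx": 0,"ty": 0,"tz": 0,"turn": 0},{"fingers": 40,"tx": 0,"ty": 0,"tz": 0,"turn": 0},{"fingers": 40,"tx": 0,"ty": 0,"tz": 0,"turn": 0},{"fingers": 40,"tx": 0,"ty": 0,"tz": -15,"turn": 0},{"fingers": 40,"tx": 0,"ty": 0,"tz": -30,"turn": 0},{"fingers": 40,"tx": 0,"ty": 0,"tz": -30,"turn": 0},{"fingers": 40,"tx": 0,"ty": 0,"tz": 0,"turn": 0}]}}

```text
t: 7.4
eef_pos: [0.5924, -0.2775, 0.1561]
ee_rot: [0.998, 0.066, 0.004, 0.002]
force: [1.8, -1.2, 0.6]
grip_width: 0.472
```

```bash
python3 - <<'E'
from h import *
go(.522,-.285)
t=grab('top');s=grab('scene')
a=cv2.resize(s['color'][90:170,310:390],None,fx=5,fy=5);b=cv2.resize(t['color'][120:200,380:460],None,fx=5,fy=5)
cv2.imwrite('pics/c5.png',np.hstack([a,b]))
E
```

```text
t 7.4 pos [ 0.5924 -0.2775  0.1561] yaw 7.62 F [ 1.8 -1.2  0.6] w 0.472 q [-0.46  0.55  1.62  0.    0.97 -0.59] -> tx,ty [-70.8  -1.9]
```

View pics/c5.png

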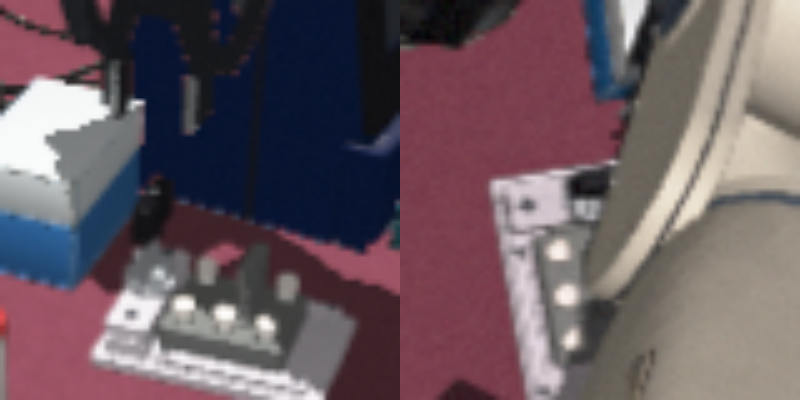

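The plunger is raised with its wing now across the dock. Next I'll move over the carrier's plate at about (0.524, −0.286).

{"name": "servo_tool", "arguments": {"steps": [{"fingers": 42,"tx": -23,"ty": 0,"tz": 0,"turn": 0},{"fingers": 42,"tx": -23,"ty": 0,"tz": 0,"turn": 0},{"fingers": 42,"tx": -23,"ty": -1,"tz": 0,"turn": 0},{"fingers": 42,"tx": 0,"ty": 0,"tz": 20,"turn": 0},{"fingers": 42,"tx": 0,"ty": 0,"tz": 20,"turn": 0},{"fingers": 42,"tx": 0,"ty": 0,"tz": 15,"turn": 0},{"fingers": 42,"tx": 0,"ty": 0,"tz": 0,"turn": 0},{"fingers": 42,"tx": 0,"ty": 0,"tz": 0,"turn": 0}]}}

```text
t: 8.17
eef_pos: [0.5195, -0.2835, 0.0936]
ee_rot: [0.998, 0.066, -0.002, -0.001]
force: [0.4, -0.0, -0.5]
grip_width: 0.494
```

```bash
python3 - <<'E'
from h import *
go(.524,-.286)
s=grab('scene')
cv2.imwrite('pics/c6.png',cv2.resize(s['color'][90:170,310:390],None,fx=8,fy=7))
E
```

```text
t 8.1667 pos [ 0.5195 -0.2835  0.0936] yaw 7.62 F [ 0.4 -0.  -0.5] w 0.494 q [-0.52  0.56  1.78  0.    0.8  -0.65] -> tx,ty [4.1 3. ]
```

View pics/c6.png

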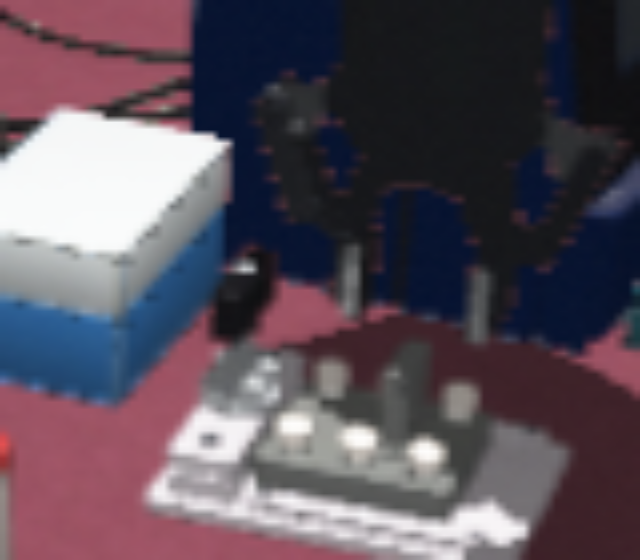

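The fingers at (350,290) and (480,310) straddle the plate at (405,380), sitting slightly toward the front, which agrees with the 4 mm correction. Descend and grip.

{"name": "servo_tool", "arguments": {"steps": [{"fingers": 42,"tx": 4,"ty": 3,"tz": 0,"turn": 0},{"fingers": 42,"tx": 0,"ty": 0,"tz": 16,"turn": 0},{"fingers": 42,"tx": 0,"ty": 0,"tz": 16,"turn": 0},{"fingers": 42,"tx": 0,"ty": 0,"tz": 16,"turn": 0},{"fingers": 42,"tx": 0,"ty": 0,"tz": 0,"turn": 0},{"fingers": 42,"tx": 0,"ty": 0,"tz": 0,"turn": 0}]}}

```text
t: 8.72
eef_pos: [0.5255, -0.2869, 0.0476]
ee_rot: [0.998, 0.067, -0.0, -0.0]
force: [0.0, 0.1, -0.2]
grip_width: 0.488
```

{"name": "servo_tool", "arguments": {"steps": [{"fingers": 0,"tx": 0,"ty": 0,"tz": 0,"turn": 0},{"fingers": 0,"tx": 0,"ty": 0,"tz": 0,"turn": 0},{"fingers": 0,"tx": 0,"ty": 0,"tz": 0,"turn": 0},{"fingers": 0,"tx": 0,"ty": 0,"tz": 0,"turn": 0},{"fingers": 0,"tx": 0,"ty": 0,"tz": 0,"turn": 0},{"fingers": 0,"tx": 0,"ty": 0,"tz": 0,"turn": 0}], "newtons": 30}}

```text
t: 9.22
eef_pos: [0.526, -0.2873, 0.0487]
ee_rot: [0.998, 0.066, 0.001, 0.001]
force: [-1.3, -0.5, 6.2]
grip_width: 0.135
```

```bash
python3 - <<'E'
from h import *
go(.524,-.286);print(manip.read_state()['wrist_torque'])
s=grab('scene')
cv2.imwrite('pics/c7.png',cv2.resize(s['color'][90:170,310:390],None,fx=8,fy=7))
E
```

```text
t 9.2167 pos [ 0.526  -0.2873  0.0487] yaw 7.62 F [-1.3 -0.5  6.2] w 0.135 q [-0.52  0.64  1.78 -0.    0.72 -0.65] -> tx,ty [-1.9 -1.5]
[0.05810751 0.207941   0.00276882]
```

View pics/c7.png

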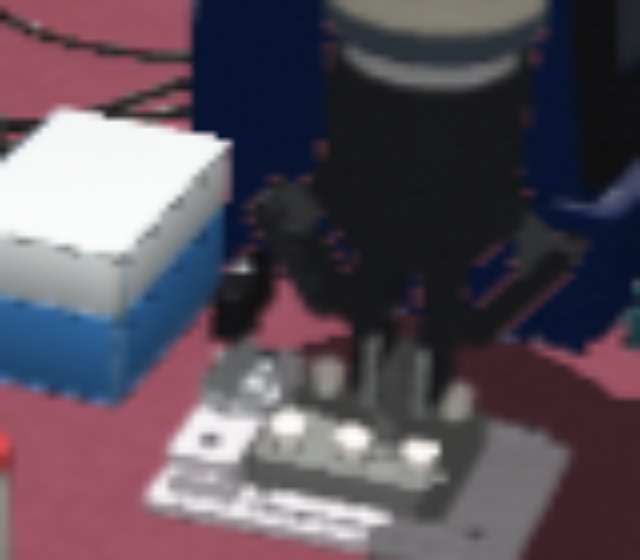

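Gripped at 11.5 mm. Firming up the grip and sliding out along −x.

{"name": "servo_tool", "arguments": {"steps": [{"fingers": 0,"tx": 0,"ty": 0,"tz": -1,"turn": 0},{"fingers": 0,"tx": 0,"ty": 0,"tz": -0.5,"turn": 0},{"fingers": 0,"tx": -4,"ty": 0,"tz": 0,"turn": 0},{"fingers": 0,"tx": -5,"ty": 0,"tz": 0,"turn": 0},{"fingers": 0,"tx": -5,"ty": 0,"tz": 0,"turn": 0},{"fingers": 0,"tx": 0,"ty": 0,"tz": 0,"turn": 0}], "newtons": 70}}

```text
t: 9.77
eef_pos: [0.5102, -0.2887, 0.0488]
ee_rot: [0.998, 0.066, -0.0, -0.0]
force: [-1.5, -0.4, 2.3]
grip_width: 0.126
```

```bash
python3 - <<'E'
from h import *
go(.46,-.295);print(manip.read_state()['wrist_torque'])
E
```

```text
t 9.7667 pos [ 0.5102 -0.2887  0.0488] yaw 7.59 F [-1.5 -0.4  2.3] w 0.126 q [-0.54  0.63  1.81 -0.    0.71 -0.67] -> tx,ty [-50.6  -0.4]
[-0.09033917  0.31123182 -0.01524723]
```

It slides freely with under 3 N. Continuing to about 64 mm out, then lifting.

{"name": "servo_tool", "arguments": {"steps": [{"fingers": 0,"tx": -7,"ty": 0,"tz": 0,"turn": 0},{"fingers": 0,"tx": -7,"ty": 0,"tz": 0,"turn": 0},{"fingers": 0,"tx": -7,"ty": 0,"tz": 0,"turn": 0},{"fingers": 0,"tx": -7,"ty": 0,"tz": 0,"turn": 0},{"fingers": 0,"tx": -7,"ty": 0,"tz": 0,"turn": 0},{"fingers": 0,"tx": -7,"ty": 0,"tz": 0,"turn": 0},{"fingers": 0,"tx": -7,"ty": 0,"tz": 0,"turn": 0},{"fingers": 0,"tx": 0,"ty": 0,"tz": 0,"turn": 0},{"fingers": 0,"tx": 0,"ty": 0,"tz": -8,"turn": 0},{"fingers": 0,"tx": 0,"ty": 0,"tz": -10,"turn": 0},{"fingers": 0,"tx": 0,"ty": 0,"tz": 0,"turn": 0}]}}

```text
t: 10.68
eef_pos: [0.4639, -0.2958, 0.0687]
ee_rot: [0.998, 0.066, 0.001, 0.001]
force: [-0.1, -0.5, -2.3]
grip_width: 0.123
```

```bash
python3 - <<'E'
from h import *
go(.455,.284);print(manip.read_state()['wrist_torque'])
s=grab('scene')
cv2.imwrite('pics/c8.png',cv2.resize(s['color'][90:170,310:410],None,fx=7,fy=7))
E
```

```text
t 10.6833 pos [ 0.4639 -0.2958  0.0687] yaw 7.62 F [-0.1 -0.5 -2.3] w 0.123 q [-0.59  0.56  1.89  0.    0.7  -0.72] -> tx,ty [  68.1 -575.8]
[-0.05286791  0.01328245 -0.00198022]
```

View pics/c8.png

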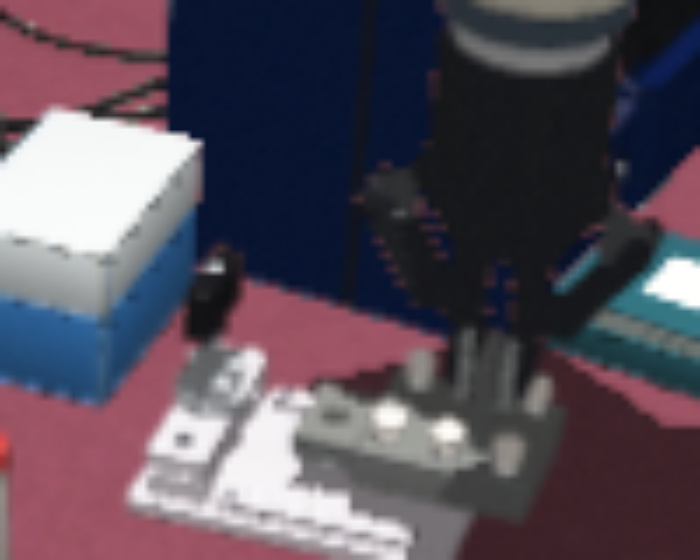

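The carrier is out of the dock and hanging level from the gripper, and the knob is still up and across the dock at (215,290). Lifting and carrying over to the tray.

{"name": "servo_tool", "arguments": {"steps": [{"fingers": 0,"tx": 0,"ty": 0,"tz": -15,"turn": 0},{"fingers": 0,"tx": 0,"ty": 0,"tz": -20,"turn": 0},{"fingers": 0,"tx": 0,"ty": 0,"tz": -20,"turn": 0},{"fingers": 0,"tx": 0,"ty": 0,"tz": -20,"turn": 0},{"fingers": 0,"tx": 0,"ty": 0,"tz": -20,"turn": 0},{"fingers": 0,"tx": 0,"ty": 0,"tz": -15,"turn": 0},{"fingers": 0,"tx": 1,"ty": -10,"tz": 0,"turn": 0},{"fingers": 0,"tx": 2,"ty": -20,"tz": 0,"turn": 0},{"fingers": 0,"tx": 2,"ty": -25,"tz": 0,"turn": 0},{"fingers": 0,"tx": 2,"ty": -25,"tz": 0,"turn": 0},{"fingers": 0,"tx": 2,"ty": -25,"tz": 0,"turn": 0},{"fingers": 0,"tx": 2,"ty": -25,"tz": 0,"turn": 0}]}}

```text
t: 11.73
eef_pos: [0.4554, -0.1628, 0.1757]
ee_rot: [0.998, 0.066, -0.001, -0.0]
force: [0.1, -0.6, -2.4]
grip_width: 0.124
```

{"name": "servo_tool", "arguments": {"steps": [{"fingers": 0,"tx": 2,"ty": -27,"tz": 0,"turn": 0},{"fingers": 0,"tx": 2,"ty": -27,"tz": 0,"turn": 0},{"fingers": 0,"tx": 2,"ty": -27,"tz": 0,"turn": 0},{"fingers": 0,"tx": 2,"ty": -27,"tz": 0,"turn": 0},{"fingers": 0,"tx": 2,"ty": -27,"tz": 0,"turn": 0},{"fingers": 0,"tx": 2,"ty": -27,"tz": 0,"turn": 0},{"fingers": 0,"tx": 2,"ty": -27,"tz": 0,"turn": 0},{"fingers": 0,"tx": 2,"ty": -27,"tz": 0,"turn": 0},{"fingers": 0,"tx": 2,"ty": -27,"tz": 0,"turn": 0},{"fingers": 0,"tx": 2,"ty": -27,"tz": 0,"turn": 0},{"fingers": 0,"tx": 2,"ty": -27,"tz": 0,"turn": 0},{"fingers": 0,"tx": 2,"ty": -27,"tz": 0,"turn": 0}]}}

```text
t: 12.73
eef_pos: [0.4357, 0.1611, 0.1758]
ee_rot: [0.998, 0.067, -0.001, 0.0]
force: [1.0, -0.7, -2.0]
grip_width: 0.128
```

```bash
python3 - <<'E'
from h import *
go(.4294,.2888)
E
```

```text
t 12.7333 pos [0.4357 0.1611 0.1758] yaw 7.65 F [ 1.  -0.7 -2. ] w 0.128 q [0.33 0.27 2.02 0.   0.85 0.19] -> tx,ty [  10.7 -127.4]
```

{"name": "servo_tool", "arguments": {"steps": [{"fingers": 0,"tx": 2,"ty": -24,"tz": 0,"turn": 0},{"fingers": 0,"tx": 2,"ty": -24,"tz": 0,"turn": 0},{"fingers": 0,"tx": 2,"ty": -24,"tz": 0,"turn": 0},{"fingers": 0,"tx": 2,"ty": -24,"tz": 0,"turn": 0},{"fingers": 0,"tx": 2,"ty": -18,"tz": 0,"turn": 0},{"fingers": 0,"tx": 0,"ty": -10,"tz": 0,"turn": 0},{"fingers": 0,"tx": 0,"ty": 0,"tz": 0,"turn": 0.08},{"fingers": 0,"tx": 0,"ty": 0,"tz": 0,"turn": 0.08},{"fingers": 0,"tx": 0,"ty": 0,"tz": 0,"turn": 0.08},{"fingers": 0,"tx": 0,"ty": 0,"tz": 0,"turn": 0.08},{"fingers": 0,"tx": 0,"ty": 0,"tz": 0,"turn": 0}]}}

```text
t: 13.65
eef_pos: [0.4297, 0.2833, 0.176]
ee_rot: [0.996, -0.095, -0.001, 0.001]
force: [-0.2, -0.1, -1.5]
grip_width: 0.131
```

```bash
python3 - <<'E'
from h import *
go(.4294,.2888)
s=grab('scene');t=grab('top')
a=cv2.resize(s['color'][190:350,200:360],None,fx=2.5,fy=3);b=cv2.resize(t['color'][140:260,180:300],None,fx=3.3,fy=4)
cv2.imwrite('pics/c9.png',np.hstack([a[:480],b[:480]]))
E
```

```text
t 13.65 pos [0.4297 0.2833 0.176 ] yaw -10.87 F [-0.2 -0.1 -1.5] w 0.131 q [ 0.56  0.34  1.91 -0.    0.89  0.75] -> tx,ty [-1.4 -5.3]
```

View pics/c9.png

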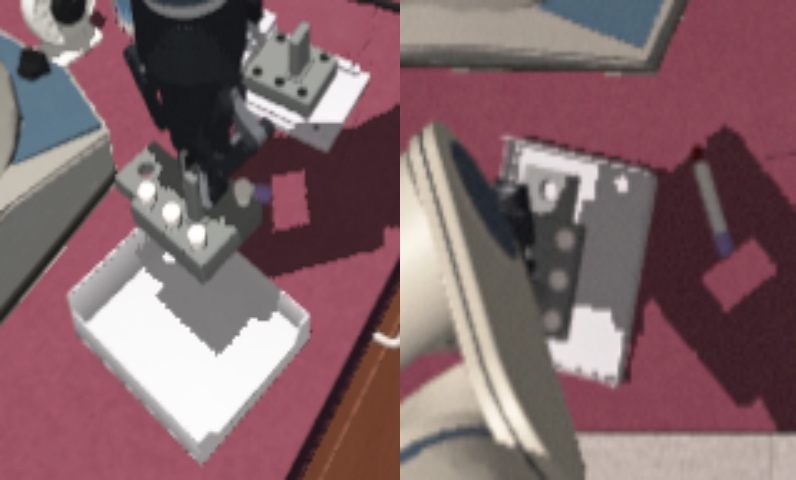

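The carrier hangs level over the tray and aligned with it. Descending.

{"name": "servo_tool", "arguments": {"steps": [{"fingers": 0,"tx": -1,"ty": -4,"tz": 10,"turn": 0},{"fingers": 0,"tx": 0,"ty": 0,"tz": 18,"turn": 0},{"fingers": 0,"tx": 0,"ty": 0,"tz": 18,"turn": 0},{"fingers": 0,"tx": 0,"ty": 0,"tz": 18,"turn": 0},{"fingers": 0,"tx": 0,"ty": 0,"tz": 18,"turn": 0},{"fingers": 0,"tx": 0,"ty": 0,"tz": 15,"turn": 0},{"fingers": 0,"tx": 0,"ty": 0,"tz": 10,"turn": 0},{"fingers": 0,"tx": 0,"ty": 0,"tz": 8,"turn": 0},{"fingers": 0,"tx": 0,"ty": 0,"tz": 5,"turn": 0},{"fingers": 0,"tx": 0,"ty": 0,"tz": 0,"turn": 0},{"fingers": 0,"tx": 0,"ty": 0,"tz": 0,"turn": 0}]}}

```text
t: 14.67
eef_pos: [0.4307, 0.288, 0.057]
ee_rot: [0.996, -0.093, 0.0, -0.0]
force: [0.3, 0.2, -1.9]
grip_width: 0.132
```

```bash
python3 - <<'E'
from h import *
go(.4294,.2888)
s=grab('scene');t=grab('top')
a=cv2.resize(s['color'][190:350,200:360],None,fx=2.5,fy=3);b=cv2.resize(t['color'][140:260,180:300],None,fx=3.3,fy=4)
cv2.imwrite('pics/c10.png',np.hstack([a[:480],b[:480]]))
E
```

```text
t 14.6667 pos [0.4307 0.288  0.057 ] yaw -10.7 F [ 0.3  0.2 -1.9] w 0.132 q [0.57 0.54 1.96 0.   0.64 0.75] -> tx,ty [-1.4 -0.5]
```

View pics/c10.png

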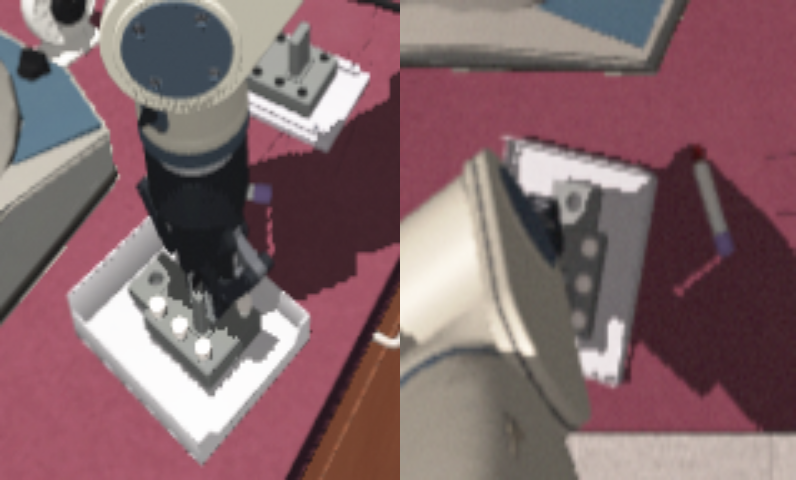

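Inside the walls with room on every side. About 15 mm remain, so I'll lower gently to contact.

{"name": "servo_tool", "arguments": {"steps": [{"fingers": 0,"tx": 0,"ty": 0,"tz": 4,"turn": 0},{"fingers": 0,"tx": 0,"ty": 0,"tz": 4,"turn": 0},{"fingers": 0,"tx": 0,"ty": 0,"tz": 4,"turn": 0},{"fingers": 0,"tx": 0,"ty": 0,"tz": 2,"turn": 0},{"fingers": 0,"tx": 0,"ty": 0,"tz": 0,"turn": 0},{"fingers": 0,"tx": 0,"ty": 0,"tz": 0,"turn": 0}]}}

```text
t: 15.27
eef_pos: [0.4303, 0.2877, 0.0426]
ee_rot: [0.996, -0.093, -0.0, 0.0]
force: [0.8, -0.6, -1.7]
grip_width: 0.123
```

{"name": "servo_tool", "arguments": {"steps": [{"fingers": 0,"tx": 0,"ty": 0,"tz": 1,"turn": 0},{"fingers": 0,"tx": 0,"ty": 0,"tz": 1,"turn": 0},{"fingers": 0,"tx": 0,"ty": 0,"tz": 0.5,"turn": 0},{"fingers": 0,"tx": 0,"ty": 0,"tz": 0,"turn": 0},{"fingers": 0,"tx": 0,"ty": 0,"tz": 0,"turn": 0}]}}

```text
t: 15.68
eef_pos: [0.4305, 0.2879, 0.0404]
ee_rot: [0.996, -0.093, 0.0, -0.0]
force: [-0.2, 0.3, -0.8]
grip_width: 0.127
```

Contact is starting, with the load dropping off. One more small step, then release.

{"name": "servo_tool", "arguments": {"steps": [{"fingers": 0,"tx": 0,"ty": 0,"tz": 0.5,"turn": 0},{"fingers": 0,"tx": 0,"ty": 0,"tz": 0.5,"turn": 0},{"fingers": 0,"tx": 0,"ty": 0,"tz": 0,"turn": 0},{"fingers": 0,"tx": 0,"ty": 0,"tz": 0,"turn": 0}]}}

```text
t: 16.02
eef_pos: [0.4305, 0.2879, 0.0404]
ee_rot: [0.996, -0.093, 0.0, -0.0]
force: [-3.8, -0.4, 11.3]
grip_width: 0.128
```

{"name": "servo_tool", "arguments": {"steps": [{"fingers": 40,"tx": 0,"ty": 0,"tz": 0,"turn": 0},{"fingers": 40,"tx": 0,"ty": 0,"tz": 0,"turn": 0},{"fingers": 40,"tx": 0,"ty": 0,"tz": 0,"turn": 0},{"fingers": 40,"tx": 0,"ty": 0,"tz": 0,"turn": 0},{"fingers": 40,"tx": 0,"ty": 0,"tz": -10,"turn": 0},{"fingers": 40,"tx": 0,"ty": 0,"tz": -25,"turn": 0},{"fingers": 40,"tx": 0,"ty": 0,"tz": -30,"turn": 0},{"fingers": 40,"tx": 0,"ty": 0,"tz": -30,"turn": 0},{"fingers": 40,"tx": 0,"ty": 0,"tz": -30,"turn": 0},{"fingers": 40,"tx": 0,"ty": 0,"tz": -20,"turn": 0},{"fingers": 40,"tx": 0,"ty": 0,"tz": 0,"turn": 0}]}}

```text
t: 16.93
eef_pos: [0.4328, 0.2893, 0.1893]
ee_rot: [0.996, -0.093, 0.003, -0.003]
force: [0.1, 0.5, 0.1]
grip_width: 0.468
```

```bash
python3 - <<'E'
from h import *
go(.4294,.2888)
s=grab('scene');t=grab('top')
a=cv2.resize(s['color'][190:350,200:360],None,fx=2.5,fy=3);b=cv2.resize(t['color'][140:260,180:300],None,fx=3.3,fy=4)
cv2.imwrite('pics/c11.png',np.hstack([a[:480],b[:480]]))
a=cv2.resize(s['color'][110:240,270:390],None,fx=3.3,fy=3.3);b=cv2.resize(t['color'][140:220,290:450],None,fx=2.5,fy=5.3)
cv2.imwrite('pics/c12.png',np.hstack([a[:424],b[:424]]))
E
```

```text
t 16.9333 pos [0.4328 0.2893 0.1893] yaw -10.71 F [0.1 0.5 0.1] w 0.468 q [ 0.57  0.32  1.9  -0.    0.91  0.75] -> tx,ty [-3.2  1.1]
```

View pics/c11.png

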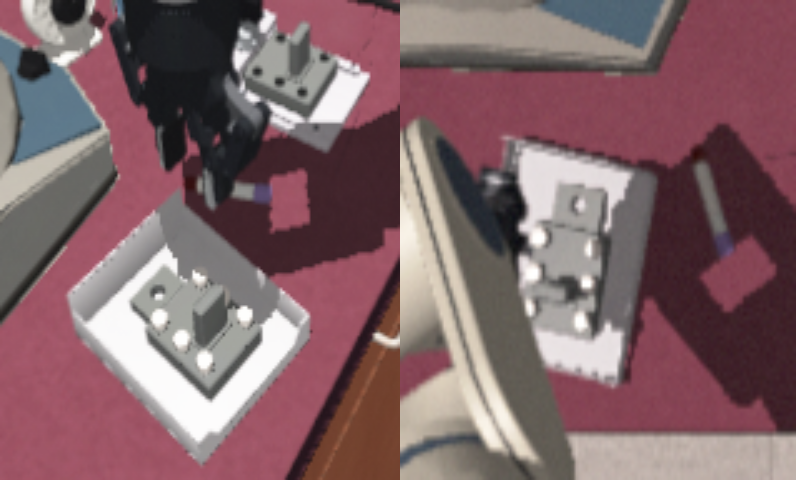

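View pics/c12.png

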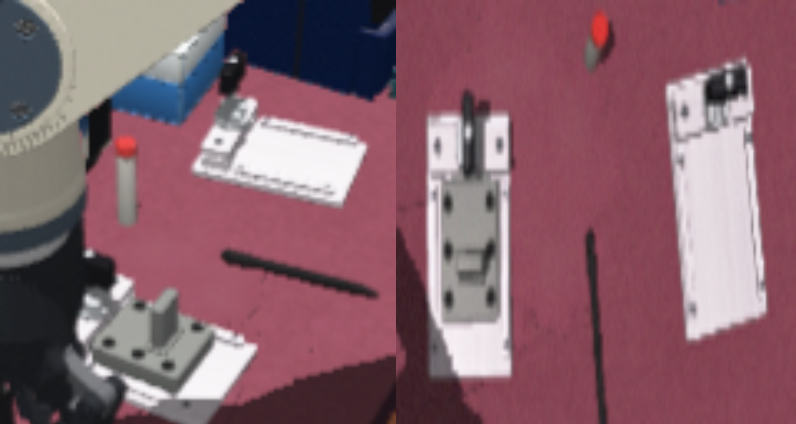

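The loaded carrier sits flat inside the tray. The loaded dock is empty, with its knob up and turned across. The empty carrier and its plunger are untouched, and the arm is clear.

```bash
python3 -c "
from cell import manip
print(manip.finish_job())"
```

```text
the job is handed in; nothing more can be done
None
```

The loaded carrier is flat in the tray and its plunger is latched open. I handed the job in at about 17 s of the 56 s; it gives no verdict.

**What I did:** I pulled the loaded dock's knob up about 15 mm against 9 N. I turned it about 89° anticlockwise and let it down onto the collar. I then slid the carrier out by its plate, pulling about 64 mm, carried it over and released it in the tray.

**Last checks:**
- **Plunger:** it came to rest about 12 mm up, with the force flipping to 7 N upward, and the final pictures show the wing across the dock.
- **Carrier:** it looks level inside the tray walls with all six caps in place. By the arm's reading its grip point is about 25 mm from the tray middle (limit 65 mm).
- **Empty carrier:** by eye, it and its plunger look as they did at the start.
- **Arm:** it is clear of everything and reads about 0 N.

**Problems on the way:**
- My first two move calls were refused because the rows left out some fields; nothing moved.
- My camera estimate of the knob was about 4 mm off in y, which the grip showed; I corrected for it afterwards.
- Pressing the carrier onto the tray floor peaked at about 11 N.

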